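Lay the reference parts out on their pads for X-ray inspection

ROBOT

A 7-joint arm with a two-finger parallel gripper is mounted at the origin on the work surface. World frame = base frame: x ahead of the robot, y to its left, z up, the work surface at z = 0. Lengths are in m, angles in rad, forces in N, time in s.
With the tool pointing down it reaches from about 0.425 to 1.025 m from the base axis. Payload 3.6 kg.
Tool frame: the origin (TCP) lies at the very end of the fingers, on their centre line; the grasp point (between the pads) lies 19 mm behind it; z points along the fingers, y is the direction in which the jaws open and shut (so a half turn about z gives the same grasp; the last joint's range is limited). The gripper opens to 85 mm and grips with 20 to 120 N. Pads are 22 mm wide; open, the fingers measure 114 mm over their backs; the gripper's body (76 mm by 85 mm) begins 54 mm behind the grasp point. The pads swing forward as they close: fully open they stand 13 mm farther back than shut.
Start: joints at [1.097, 0.591, 0.048, 1.609, -0.033, 0.943, -0.034], TCP at [0.269, -0.673, 0.231] pointing down, gripper open.
Joint ranges: [-2.69, 2.69], [-0.47, 2.24], [-1.27, 1.36], [0.19, 2.51], [-1.53, 4.68], [0.08, 2.07], [-3.09, 3.09]. Speed limits (rad/s): [2.57, 2.57, 3.14, 3.14, 3.14, 3.14, 3.14].

INTERFACE

Orientations are given as a rotation vector (axis times angle).
In Python, from rig import state, get_image, calibration, hand_in gives the robot as it stands.
- The arm moves only by the tool arm_command, never from a script. Its argument "rows" is a list that holds one entry, the list of rows, each a list of 6 numbers: the shift along the world's x, y, z in m, then the turn, a rotation vector about the world's x, y, z in degrees. A call has 1 to 12 rows; each row shifts and turns the commanded pose from where the row before left it; what a row does not reach is not made up. A row lasts 1/10 s, in which the tool goes at most 50 mm and 8.59 degrees, less where a joint would pass 70% of its speed; a pose out of reach is approached as far as the arm can. A call with a gripper value outside its range is refused whole. "hand" is the opening, from -1 (shut) to 1 (fully open), so that 0 is half open, set as the call begins (left out, the last holds). The fingers move at their own pace and stop on an object; "grip_force" is the grip in N (left out, the last holds). Time passes only in rows, so rows that do not move let the fingers close. It gives the time, the measured TCP pose, the force and the opening at its end, in the units of the state.
- state(): the state, without advancing time (a new reading comes with each control period).
- get_image(name): name is "scene" or "top"; returns the picture (480x640x3 uint8, red, green, blue); there is no depth.
- calibration(name): a dict with "fx", "fy", "cx", "cy" (pixels), "R" (3x3) and "t" (3): a world point X has camera coordinates R X + t. Camera axes: x right, y down, z forward; pixel columns grow to the right and rows downward; lengths in m; the calibration is good to about 2 mm. A picture is of the moment at which its call begins. calibration takes no time and is no camera call.
- hand_in(): hands the job in, once; it reports no verdict.
The state is a dict: "clock": time; "joint_positions": joint angles; "qvel": joint speeds; "tau": joint torques, N m; "ee_pos": TCP position; "ee_rot": TCP orientation; "force": force on the tool from outside, world axes, zero at the start; "wrist_torque": the same for the moment, N m; "gripper_width": opening from 0.0 (shut) to 1.0 (fully open).
Only numpy, scipy, OpenCV 4.12 (cv2) and the standard library are available. Lean on these libraries where they do the work, as an engineer would, in place of code of your own. Each camera call takes 0.05 s, during which the arm holds its last target.

TASK

Put each of the four metal parts - bearing, nut, heat sink and flange - flat on the white pad that shows its silhouette, centred on the silhouette, with the heat sink and the flange turned to line up with theirs. Any order will do; leave the amber glass dish where it is, and let go of everything at the end.

Things in the scene. Friction and masses are not known exactly. Their poses are not given: they have to be found in the camera images.
- bearing_centre (a point): Ball bearing lying flat: bright steel disc, 52 mm in diameter, 18 mm high, dark centre and a ring of balls; loose, about 0.16 kg (each part's mass varies by up to 40 %). Grasp across the diameter. The point is its centre, 9 mm above its underside; z up.
- nut_centre (a point): Brass hexagon nut lying flat: 50 mm across flats (58 mm across corners), 26 mm high, dark bore; loose, about 0.25 kg. The point is its centre, 13 mm above its underside; z up, x square to one pair of flats (and so again every 60 degrees).
- heatsink_centre (a point): Black finned heat sink, fins up: 70 mm (along x) x 40 mm (along y) x 26 mm high, the fins running along x, solid enough to be gripped across the 40 mm; loose, about 0.14 kg. The point is its centre, 13 mm above its underside; z up.
- flange_centre (a point): Blue flange: a square plate 64 x 64 mm, 10 mm thick, with four dark bolt holes and a round hub on top, 34 mm in diameter, reaching 32 mm above the underside (22 mm above the plate); grasp it by the hub. Loose, about 0.2 kg. The point is on the hub's axis, 16 mm above the underside; z up, x and y along the plate's edges.
- pad_bearing_top (a point): White square pad 86 x 86 mm, 4 mm thick, fixed to the table, with a grey ring, 52 mm in outer and 23 mm in inner diameter, printed full size in the middle. The point is the centre of its top face (4 mm above the table); z up, its turn does not matter.
- pad_nut_top (a point): White square pad 86 x 86 mm, 4 mm thick, fixed to the table, with a yellow-gold hexagon 50 mm across flats with a 31 mm white hole printed full size in the middle. The point is the centre of its top face (4 mm above the table); z up, x square to one pair of the hexagon's flats; the nut's turn on it does not matter.
- pad_heatsink_top (a point): White square pad 86 x 86 mm, 4 mm thick, fixed to the table, with a black rectangle 70 x 40 mm printed full size in the middle. The point is the centre of its top face (4 mm above the table); z up, x along the 70 mm side; the heat sink may lie either way round.
- pad_flange_top (a point): White square pad 86 x 86 mm, 4 mm thick, fixed to the table, with a blue square 64 x 64 mm with four small white holes near its corners printed full size in the middle. The point is the centre of its top face (4 mm above the table); z up, x and y along the square's edges; the flange may lie any of the four ways round.
- dish: Low amber glass specimen dish, 68 mm in diameter, 14 mm high, with a small dark specimen on it; loose, to be left alone. Origin at the centre of its underside. A green tape roll (66 mm across, 19 mm high) and a yellow note block (60 x 60 x 14 mm) also lie among the parts; nothing lying among the parts and pads is higher than 32 mm.
Not all that is in view belongs to the job. What is meant by the part that bears flange_centre is not pink, and is the larger of those in its own colour.

How it is judged:
At the end, for the whole second after the job is handed in: Every part lies upright and at rest on the pad with its own silhouette, its centre within 12 mm of the pad's centre; the heat sink is within about 17 degrees of its rectangle's long side (either way round) and the flange's edges within about 17 degrees of its square's; all released (horizontal distance between bearing_centre and pad_bearing_top below 0.012 m and z of bearing_centre in the frame of pad_bearing_top between 0.006 and 0.012 m and angle between each of bearing_centre, nut_centre, heatsink_centre, flange_centre's own z axis and vertical below 0.1 rad and linear speed of each of bearing, nut, heatsink, flange below 0.02 m/s and horizontal distance between nut_centre and pad_nut_top below 0.012 m and z of nut_centre in the frame of pad_nut_top between 0.01 and 0.016 m and horizontal distance between heatsink_centre and pad_heatsink_top below 0.012 m and z of heatsink_centre in the frame of pad_heatsink_top between 0.01 and 0.016 m and horizontal distance between flange_centre and pad_flange_top below 0.012 m and z of flange_centre in the frame of pad_flange_top between 0.013 and 0.019 m and angle between the x axis of heatsink_centre and the x axis of pad_heatsink_top, either way round below 0.3 rad and (angle between the x axis of flange_centre and the x axis of pad_flange_top, either way round below 0.3 rad or angle between the x axis of flange_centre and the y axis of pad_flange_top, either way round below 0.3 rad)); the robot touches nothing.
It fails at once if the glass dish is moved by more than 15 mm (distance of dish from where it was at the start of the episode above 0.015 m).
It also fails if it takes over 106 s, if anything falls off the work surface, if the arm or the gripper's body presses on something with over 40 N, if the wrist force passes 120 N, or if a joint passes its speed limit or range.

## Working session

There is one attempt and no reset: what is moved stays moved. The work goes in short steps, Python scripts to look and compute and a tool call to move; the robot and the scene stay as the last step left them, time stands still between calls to the robot, and variables do not carry over. Pictures are saved under pics/ and viewed, and the job is handed in when it is done.

Besides the shell and the picture viewer there is one more tool, called after "Emit:" as name(argument=value, ...) on one line, values as JSON. arm_command: Moves the arm, as the interface text tells. Its arguments: {"type":"object","properties":{"rows":{"type":"array","items":{"type":"array","items":{"type":"array","items":{"type":"number"}}}},"hand":{"type":"number"},"grip_force":{"type":"number"}},"required":["rows"]}

```bash
mkdir -p pics; ls; python3 - <<'E'
from rig import *
import cv2
for n in("scene","top"):
    im=get_image(n); cv2.imwrite(f"pics/{n}0.png",im[:,:,::-1]); c=calibration(n); print(n,c)
print(state())
E
```

```text
pics
scene {'fx': 606.2599273810849, 'fy': 606.2599273810849, 'cx': 322.21723991103886, 'cy': 238.72808287942726, 'R': array([[-0.83377456,  0.55187593,  0.01590374],
       [ 0.36069674,  0.56629715, -0.74108394],
       [-0.41799263, -0.61216051, -0.67122401]]), 't': array([ 0.3786564 , -0.18724819,  1.62339545])}
top {'fx': 616.56462886703, 'fy': 616.56462886703, 'cx': 313.6138724029344, 'cy': 238.6944964512577, 'R': array([[ 0.02857863, -0.99955855, -0.0081221 ],
       [-0.97995851, -0.02641388, -0.19744272],
       [ 0.19714102,  0.01360196, -0.98028078]]), 't': array([0.03656373, 0.50039831, 1.35546611])}
{'clock': 0.1, 'joint_positions': array([ 1.09651414,  0.59206166,  0.04833826,  1.60973824, -0.03328287,
        0.94272067, -0.03371946]), 'qvel': array([ 0.00011007, -0.00095039, -0.00136472, -0.00453487, -0.00043033,
        0.00105646,  0.0003432 ]), 'tau': array([ 4.18214884e-03, -5.49998224e+01,  1.55295622e+00, -1.98826236e+01,
        9.67210683e-03,  3.80419267e-03,  2.71509194e-06]), 'ee_pos': array([ 0.26913781, -0.67235548,  0.23021487]), 'ee_rot': array([-3.08279927e+00, -5.94200196e-01,  8.64397638e-04]), 'force': array([ 0.5795169 , -0.04137603, -0.86550231]), 'wrist_torque': array([0.06300293, 0.01742216, 0.01060298]), 'gripper_width': 0.9950326867111013}
```

View pics/scene0.png

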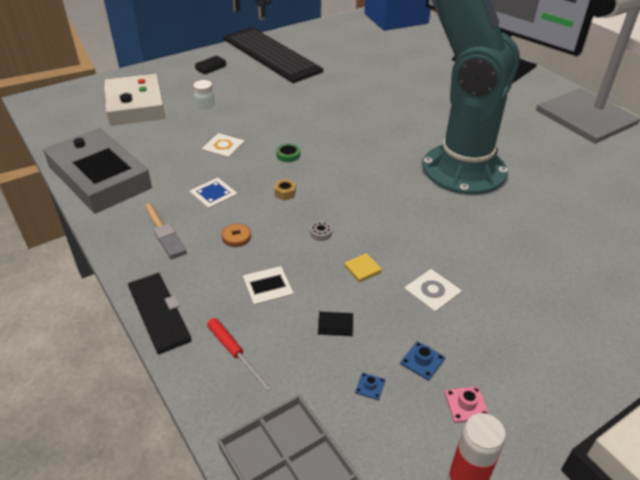

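View pics/top0.png

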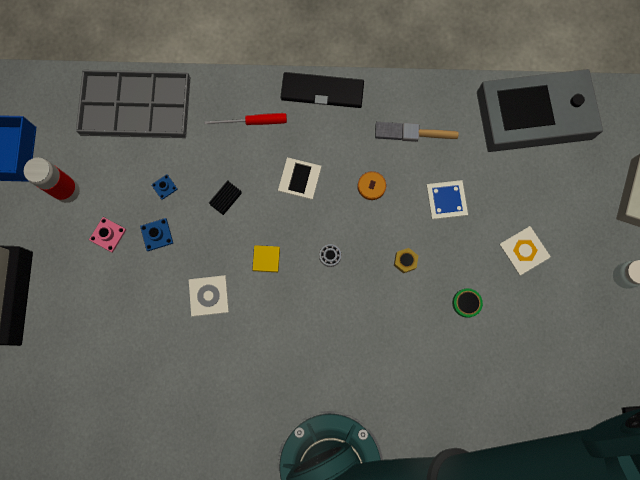

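```bash
cat > h.py <<'E'
import numpy as np,cv2
from rig import *
def ray(n,u,v,z):
    c=calibration(n);R,t=c["R"],c["t"]
    d=R.T@np.array([(u-c["cx"])/c["fx"],(v-c["cy"])/c["fy"],1]);o=-R.T@t
    return o+d*(z-o[2])/d[2]
def proj(n,X):
    c=calibration(n);p=c["R"]@np.array(X)+c["t"];return c["fx"]*p[0]/p[2]+c["cx"],c["fy"]*p[1]/p[2]+c["cy"]
def rect(n,pts,z):
    w=np.array([ray(n,u,v,z)[:2] for u,v in pts],np.float32)
    return cv2.minAreaRect(w*1000)
E
python3 - <<'E'
from h import *
im=cv2.imread("pics/top0.png")
for n in("top","scene"):
    c=calibration(n);print(n,-c["R"].T@c["t"])
def crop(u,v,r=24): return cv2.resize(im[v-r:v+r,u-r:u+r],(200,200),interpolation=cv2.INTER_CUBIC)
L=[(157,234),(225,197),(405,260),(330,255),(447,199),(299,178),(525,250),(208,296)]
T=[crop(*p) for p in L]
cv2.imwrite("pics/crops.png",np.vstack([np.hstack(T[:4]),np.hstack(T[4:])]))
im2=cv2.imread("pics/scene0.png")
im=im2
L=[(424,360),(336,323),(285,189),(320,230),(213,192),(268,284),(223,144),(432,290)]
L=[(u,v) for u,v in L]
T=[crop(*p,28) for p in L]
cv2.imwrite("pics/crops2.png",np.vstack([np.hstack(T[:4]),np.hstack(T[4:])]))
E
```

```text
top [0.22210668 0.03132806 1.42783435]
scene [1.06182122 0.89084535 0.94487332]
```

View pics/crops.png

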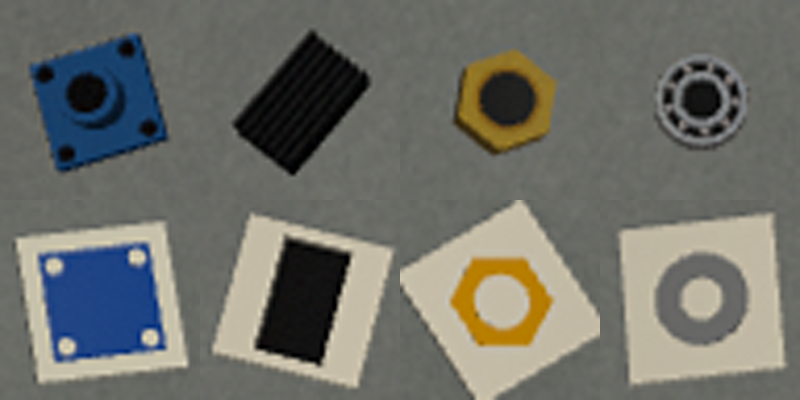

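View pics/crops2.png

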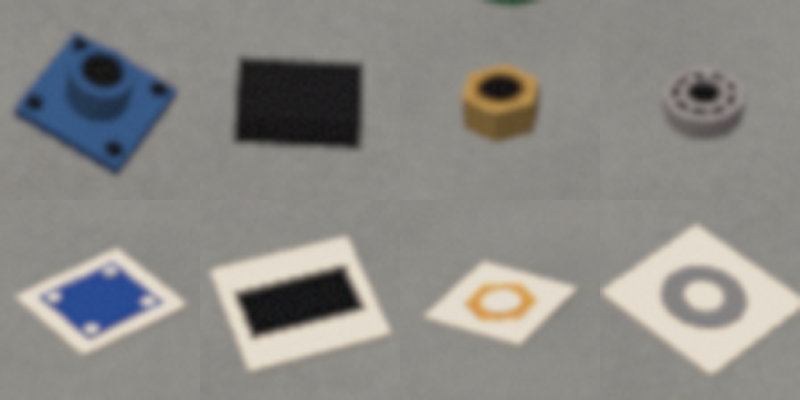

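```bash
cat >> h.py <<'E'
def blob(n,im,u,v,kind,r=36,s=4):
    u,v=int(u),int(v);y0,x0=max(v-r,0),max(u-r,0)
    c=cv2.resize(im[y0:v+r,x0:u+r],None,fx=s,fy=s,interpolation=cv2.INTER_CUBIC)
    hsv=cv2.cvtColor(c,cv2.COLOR_BGR2HSV).astype(int);H,S,V=hsv[...,0],hsv[...,1],hsv[...,2]
    bg=np.median(c.reshape(-1,3),0)
    m={"white":(V>165)&(S<70),"blue":(H>95)&(H<125)&(S>110),"dark":V<62,"gold":(H>10)&(H<35)&(S>110),
       "dif":np.abs(c-bg).max(2)>22,"grey":(V<170)}[kind].astype(np.uint8)
    cs,_=cv2.findContours(m,cv2.RETR_EXTERNAL,cv2.CHAIN_APPROX_NONE)
    cc=[k for k in cs if cv2.contourArea(k)>s*s*60]
    k=min(cc,key=lambda k:np.hypot(*(k.reshape(-1,2).mean(0)-s*np.array([u-x0,v-y0]))))
    h=cv2.convexHull(k).reshape(-1,2)
    return (h+.5)/s-.5+[x0,y0]
def meas(n,im,u,v,kind,z):
    h=blob(n,im,u,v,kind);w=np.array([ray(n,a,b,z)[:2] for a,b in h],np.float32)*1000
    M=cv2.moments(w);return np.array([M["m10"]/M["m00"],M["m01"]/M["m00"]]),cv2.minAreaRect(w),w
E
cat > m0.py <<'E'
from h import *
T={"flange":(157,234,"blue",.005),"heats":(225,197,"dark",.013),"nut":(405,260,"gold",.013),"bear":(330,255,"dif",.009),
"Pfl":(447,199,"white",.004),"Phs":(299,178,"white",.004),"Pnut":(525,250,"white",.004),"Pbe":(208,296,"white",.004),
"dish":(371,185,"dif",.007),"roll":(467,302,"dif",.0095),"note":(266,259,"dif",.007)}
S={"flange":(424,360),"heats":(336,323),"nut":(285,189),"bear":(320,230),"Pfl":(213,192),"Phs":(268,284),"Pnut":(223,144),"Pbe":(432,290),"dish":(236,234),"roll":(288,152),"note":(363,267)}
if __name__=="__main__":
  np.set_printoptions(precision=1,suppress=True)
  for n,D in(("top",T),("scene",S)):
    im=cv2.imread(f"pics/{n}0.png")
    for k in T:
      u,v=D[k][:2];kind,z=T[k][2:]
      try:
        m,r,w=meas(n,im,u,v,kind,z)
        p=cv2.approxPolyDP(w.reshape(-1,1,2),8,True).reshape(-1,2)
        e=np.roll(p,-1,0)-p
        print(n,k,m,"rect",np.array(r[0]),np.array(r[1]),round(r[2],1),"edges",[(int(np.hypot(*a)),int(np.degrees(np.arctan2(a[1],a[0]))%180)) for a in e])
      except Exception as ex: print(n,k,ex)
E
python3 m0.py
```

```text
top flange [509.3 423.3] rect [509.2 423.3] [65.1 64.5] 19.3 edges [(62, 19), (61, 108), (62, 20), (62, 108)]
top heats [601.3 264.2] rect [601.3 264.1] [47.7 73.5] 53.6 edges [(45, 47), (68, 141), (44, 49), (69, 142)]
top nut [ 462.  -164.4] rect [ 462.1 -164.6] [52.1 59.6] 81.5 edges [(27, 52), (25, 171), (34, 118), (27, 53), (25, 172), (34, 119)]
top bear [471.2  11.9] rect [471.5  11.7] [29.  29.8] 1.6 edges [(22, 29), (22, 113), (19, 23), (20, 119)]
top Pfl [ 613.5 -263.7] rect [ 613.5 -263.6] [85.6 85.7] 8.1 edges [(84, 8), (84, 98), (84, 8), (84, 98)]
top Phs [657.2  89.8] rect [657.2  89.7] [86.2 85.6] 77.0 edges [(83, 76), (83, 167), (84, 77), (84, 167)]
top Pnut [ 494.9 -443.7] rect [ 495.  -443.7] [86.6 85.8] 31.8 edges [(84, 31), (83, 122), (84, 31), (83, 122)]
top Pbe [368.4 291.8] rect [368.4 291.8] [85.5 85.5] 8.0 edges [(84, 8), (83, 98), (83, 8), (83, 98)]
top dish [641.8 -83.4] rect [641.6 -83.4] [69.4 73.4] 76.8 edges [(26, 70), (26, 25), (27, 163), (31, 117), (33, 61), (24, 12), (27, 153), (23, 112)]
top roll [ 367.6 -305.1] rect [ 367.4 -305. ] [67.6 70.5] 1.6 ed
[... 800 characters left out ...]
t [653.7  89.2] [90.7 90.2] 76.9 edges [(87, 77), (85, 167), (85, 77), (86, 168)]
scene Pnut [ 492.9 -443.2] rect [ 492.9 -443.3] [93.8 90.6] 32.2 edges [(84, 120), (88, 33), (85, 120), (88, 32)]
scene Pbe [365.2 290.6] rect [365.2 290.7] [91.1 90.1] 8.1 edges [(85, 97), (87, 7), (83, 98), (88, 9)]
scene dish [638.8 -82.9] rect [638.6 -83.2] [85.6 69.8] 67.7 edges [(25, 135), (26, 92), (36, 59), (28, 11), (29, 141), (26, 94), (40, 56), (30, 5)]
scene roll [ 365.1 -304.3] rect [ 365.4 -304. ] [95.  68.3] 58.0 edges [(35, 103), (56, 53), (32, 173), (32, 113), (39, 65), (33, 35), (28, 160)]
scene note [454.4 160.2] rect [454.4 160.2] [71.8 69.7] 88.5 edges [(66, 84), (61, 1), (66, 84), (61, 0)]
```

Emit:
arm_command(rows=[[[0.016,0.0422,-0.009,0,0,2.5],[0.016,0.0422,-0.009,0,0,2.5],[0.016,0.0422,-0.009,0,0,2.5],[0.016,0.0422,-0.009,0,0,2.5],[0.016,0.0422,-0.009,0,0,2.5],[0.016,0.0422,-0.009,0,0,2.5],[0.016,0.0422,-0.009,0,0,2.5],[0.016,0.0422,-0.009,0,0,2.5],[0.016,0.0422,-0.009,0,0,2.5],[0.016,0.0422,-0.009,0,0,2.5],[0.016,0.0422,-0.009,0,0,2.5],[0.016,0.0422,-0.009,0,0,2.5]]], hand=1)

```text
clock: 1.3
ee_pos: [0.4618, -0.165, 0.1229]
ee_rot: [-2.825, -1.375, 0.0]
force: [1.8, 0.1, -0.5]
gripper_width: 0.997
```

```bash
python3 - <<'E'
from h import *
im=cv2.imread("pics/top0.png")
for n,(u,v) in(("top",(330,255)),("scene",(320,230))):
    im=cv2.imread(f"pics/{n}0.png");s=6;r=16
    c=cv2.resize(im[v-r:v+r,u-r:u+r],None,fx=s,fy=s,interpolation=cv2.INTER_CUBIC)
    g=c.max(2).astype(int);bg=np.median(np.r_[c[:12].reshape(-1,3),c[-12:].reshape(-1,3)].max(1));print(bg)
    m=(abs(g-bg)>18).astype(np.uint8);m=cv2.morphologyEx(m,cv2.MORPH_OPEN,np.ones((5,5)))
    p=np.argwhere(m)[:,::-1]; h=cv2.convexHull(p.astype(np.float32)).reshape(-1,2)
    h=(h+.5)/s-.5+[u-r,v-r]
    w=np.array([ray(n,a,b,.009)[:2] for a,b in h],np.float32)*1000
    print(n,cv2.minAreaRect(w))
E
cat > st.py <<'E'
from h import *
from scipy.spatial.transform import Rotation as Ro
s=state();R=Ro.from_rotvec(s["ee_rot"]).as_matrix()
print(s["clock"],s["ee_pos"].round(4),"jaw",np.degrees(np.arctan2(R[1,1],R[0,1])).round(1)%180,"tilt",R[:,2].round(3),"F",s["force"].round(1),"w",s["gripper_width"].round(3),s["joint_positions"].round(2))
E
python3 st.py
```

```text
107.0
top ((469.3328857421875, 12.834153175354004), (54.084678649902344, 50.946964263916016), 1.5481772422790527)
140.0
scene ((466.3844909667969, 14.460220336914062), (66.37071228027344, 50.823585510253906), 46.432472229003906)Traceback (most recent call last):
  File "st.py", line 4, in <module>
    print(s["clock"],s["ee_pos"].round(4),"jaw",np.degrees(np.arctan2(R[1,1],R[0,1])).round(1)%180,"tilt",R[:,2].round(3),"F",s["force"].round(1),"w",s["gripper_width"].round(3),s["joint_positions"].round(2))
                                                                                                                                                      ^^^^^^^^^^^^^^^^^^^^^^^^
AttributeError: 'float' object has no attribute 'round'
```

Emit:
arm_command(rows=[[[-0.001,0,-0.03,0,0,0],[0,0,-0.03,0,0,0],[0,0,-0.03,0,0,0],[0,0,-0.016,0,0,0],[0,0,-0.01,0,0,0],[0,0,0,0,0,0]]])

```text
clock: 1.9
ee_pos: [0.4598, -0.1664, 0.0062]
ee_rot: [-2.824, -1.372, 0.003]
force: [0.8, 0.2, 0.7]
gripper_width: 1.001
```

Emit:
arm_command(rows=[[[0,0,0,0,0,0],[0,0,0,0,0,0],[0,0,0,0,0,0],[0,0,0,0,0,0],[0,0,0,0,0,0],[0,0,0,0,0,0],[0,0,0,0,0,0],[0,0,0,0,0,0]]], hand=-1, grip_force=50)

```text
clock: 2.7
ee_pos: [0.4606, -0.1668, 0.0084]
ee_rot: [2.825, 1.372, 0.001]
force: [-1.8, 0.0, 5.6]
gripper_width: 0.572
```

Emit:
arm_command(rows=[[[0,0,0.03,0,0,0],[0,0,0.04,0,0,0],[0.0022,-0.0176,0.02,0,0,0],[0.0046,-0.039,0,0,0,0],[0.0046,-0.039,0,0,0,0],[0.0046,-0.039,0,0,0,0],[0.0046,-0.039,0,0,0,0],[0.0046,-0.039,0,0,0,0],[0.0046,-0.039,0,0,0,0],[0.0028,-0.026,0,0,0,0],[0,0,0,0,0,0]]])

```text
clock: 3.8
ee_pos: [0.4915, -0.4509, 0.0976]
ee_rot: [2.826, 1.361, -0.002]
force: [-0.3, -1.2, -3.0]
gripper_width: 0.57
```

```bash
sed -i 's/s\["gripper_width"\].round(3)/round(float(s["gripper_width"]),3)/' st.py; python3 st.py; python3 -c "
from h import *
im=np.hstack([cv2.cvtColor(get_image('top')[150:350,420:620],4),cv2.cvtColor(get_image('scene')[50:250,120:320],4)]);cv2.imwrite('pics/a1.png',cv2.resize(im,(800,400)))"
```

```text
3.8 [ 0.4915 -0.4509  0.0976] jaw 141.4 tilt [ 0.001 -0.005 -1.   ] F [-0.3 -1.2 -3. ] w 0.57 [ 0.76  0.68 -0.13  1.83  0.14  0.64 -0.13]
```

View pics/a1.png

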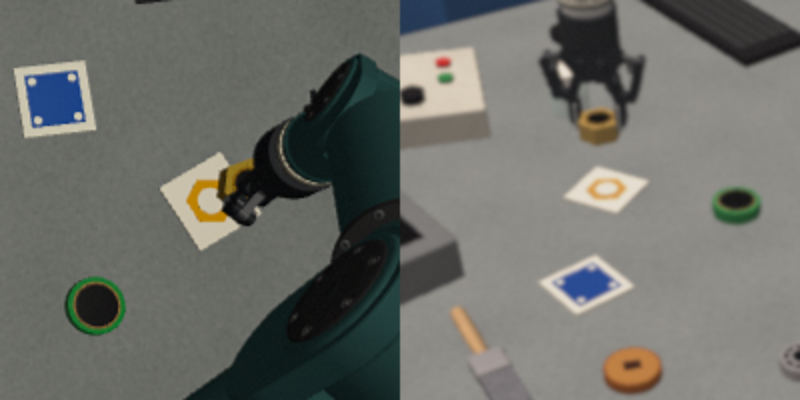

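Emit:
arm_command(rows=[[[0,0,-0.03,0,0,0],[0,0,-0.025,0,0,0],[0,0,-0.01,0,0,0],[0,0,0,0,0,0],[0,0,0,0,0,0]]])

```text
clock: 4.4
ee_pos: [0.4937, -0.4437, 0.0329]
ee_rot: [2.825, 1.374, 0.001]
force: [0.4, 1.3, -1.2]
gripper_width: 0.571
```

Emit:
arm_command(rows=[[[0,0,-0.01,0,0,0],[0,0,-0.007,0,0,0],[0,0,-0.003,0,0,0],[0,0,0,0,0,0],[0,0,0,0,0,0]]])

```text
clock: 4.9
ee_pos: [0.493, -0.4442, 0.0126]
ee_rot: [-2.826, -1.373, 0.0]
force: [-0.0, 0.7, 0.7]
gripper_width: 0.572
```

Emit:
arm_command(rows=[[[0,0,0,0,0,0],[0,0,0,0,0,0],[0,0,0,0,0,0],[0,0,0,0,0,0],[0,0,0,0,0,0],[0,0,0,0,0,0]]], hand=1)

```text
clock: 5.5
ee_pos: [0.4931, -0.4443, 0.0123]
ee_rot: [2.826, 1.373, 0.0]
force: [-0.2, 0.5, 0.1]
gripper_width: 0.997
```

Emit:
arm_command(rows=[[[0,0,0.03,0,0,0],[0,0,0.04,0,0,0],[-0.0025,0.0456,0.01,0,0,3],[-0.0025,0.0458,0,0,0,3],[-0.0025,0.0458,0,0,0,3],[-0.0025,0.0458,0,0,0,3],[-0.0025,0.0458,0,0,0,3],[-0.0025,0.0458,0,0,0,3],[-0.0025,0.0458,0,0,0,3],[-0.0025,0.0458,0,0,0,3],[-0.0025,0.0458,0,0,0,3],[-0.0025,0.0458,0,0,0,3]]])

```text
clock: 6.7
ee_pos: [0.468, 0.0153, 0.0925]
ee_rot: [2.372, 2.059, 0.001]
force: [0.1, 1.2, 0.6]
gripper_width: 0.998
```

Emit:
arm_command(rows=[[[0,0,-0.03,0,0,0],[0,0,-0.025,0,0,0],[0,0,-0.01,0,0,0],[0,0,0,0,0,0]]])

```text
clock: 7.1
ee_pos: [0.4673, 0.0134, 0.0263]
ee_rot: [-2.373, -2.057, 0.004]
force: [0.9, -0.1, 0.1]
gripper_width: 1.003
```

```bash
python3 st.py; python3 -c "
from h import *
im=np.hstack([cv2.cvtColor(get_image('top')[150:350,420:620],4),cv2.cvtColor(get_image('scene')[50:250,120:320],4)]);cv2.imwrite('pics/a2.png',cv2.resize(im,(800,400)))"
```

```text
7.1 [0.4673 0.0134 0.0263] jaw 171.8 tilt [-0.003 -0.001 -1.   ] F [ 0.9 -0.1  0.1] w 1.003 [-0.05  0.65 -0.1   2.3   0.29  0.21 -0.56]
```

View pics/a2.png

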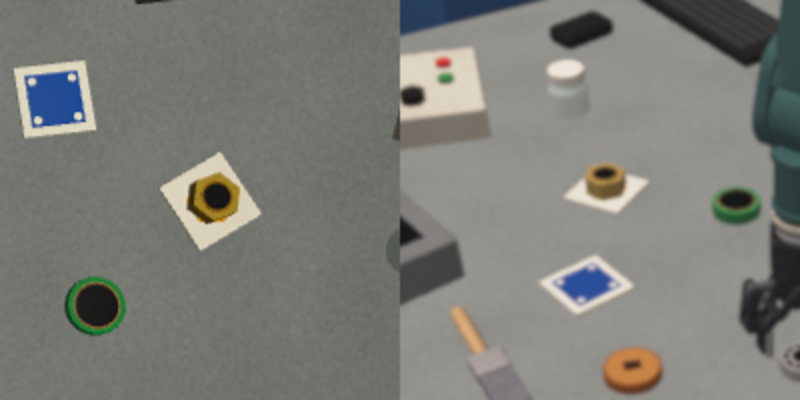

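The nut lies on its pad, close to centred (measured at the end). Next I grip the bearing.

Emit:
arm_command(rows=[[[0,0,-0.012,0,0,0],[0,0,-0.008,0,0,0],[0,0,0,0,0,0]]])

```text
clock: 7.5
ee_pos: [0.4677, 0.0133, 0.0066]
ee_rot: [-2.374, -2.057, 0.002]
force: [0.4, -0.1, -0.1]
gripper_width: 0.998
```

Emit:
arm_command(rows=[[[0,0,0,0,0,0],[0,0,0,0,0,0],[0,0,0,0,0,0],[0,0,0,0,0,0],[0,0,0,0,0,0],[0,0,0,0,0,0],[0,0,0,0,0,0],[0,0,0,0,0,0]]], hand=-1, grip_force=40)

```text
clock: 8.3
ee_pos: [0.4681, 0.0135, 0.0079]
ee_rot: [2.374, 2.057, 0.0]
force: [-0.7, 0.8, 5.4]
gripper_width: 0.581
```

Emit:
arm_command(rows=[[[0,0,0.02,0,0,0],[0,0,0.03,0,0,0],[-0.0142,0.0392,0.02,0,0,4],[-0.0145,0.0398,0,0,0,4],[-0.0145,0.0398,0,0,0,4],[-0.0145,0.0398,0,0,0,4],[-0.0145,0.0398,0,0,0,4],[-0.0145,0.0398,0,0,0,4],[-0.0145,0.0398,0,0,0,4],[0,0,0,0,0,0],[0,0,-0.02,0,0,0],[0,0,-0.02,0,0,0]]])

```text
clock: 9.5
ee_pos: [0.367, 0.2919, 0.0372]
ee_rot: [1.805, 2.571, 0.002]
force: [-0.3, -0.7, -2.5]
gripper_width: 0.581
```

```bash
python3 st.py; python3 -c "
from h import *
im=np.hstack([cv2.cvtColor(get_image('top')[200:400,110:310],4),cv2.cvtColor(get_image('scene')[190:390,330:530],4)]);cv2.imwrite('pics/a3.png',cv2.resize(im,(800,400)))"
```

```text
9.5 [0.367  0.2919 0.0372] jaw 19.8 tilt [ 0.001  0.001 -1.   ] F [-0.3 -0.7 -2.5] w 0.581 [-0.66  0.63 -0.14  2.29  0.35  0.24 -0.78]
```

View pics/a3.png

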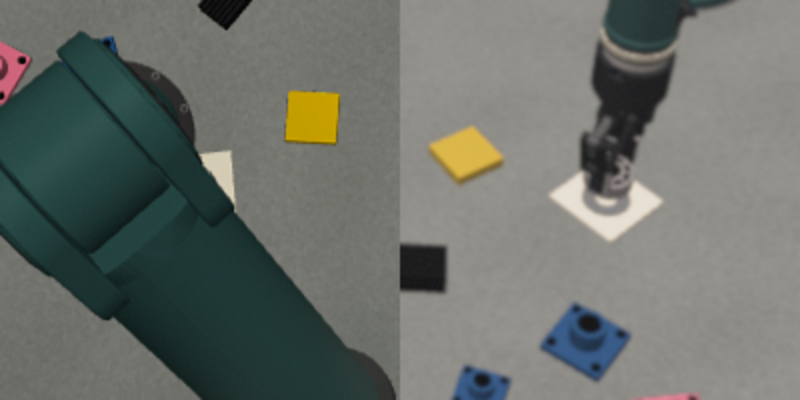

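```bash
python3 -c "
from h import *
im=cv2.cvtColor(get_image('scene')[240:310,390:470],4);cv2.imwrite('pics/a4.png',cv2.resize(im,(800,600)[:2] if 0 else (686,600),interpolation=cv2.INTER_CUBIC))"
```

```text
(no output)
```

View pics/a4.png

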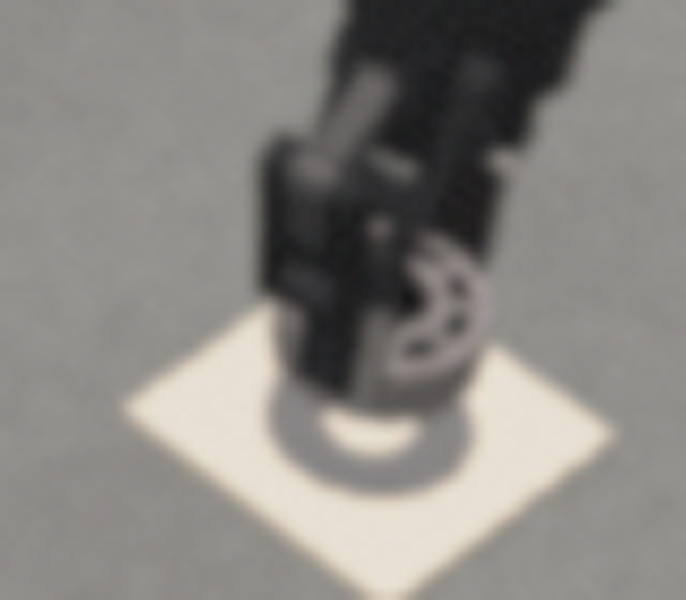

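Emit:
arm_command(rows=[[[0,0,-0.006,0,0,0],[0,0,-0.004,0,0,0],[0,0,-0.003,0,0,0],[0,0,-0.003,0,0,0],[0,0,0,0,0,0]]], grip_force=20)

```text
clock: 10.15
ee_pos: [0.3668, 0.2914, 0.0211]
ee_rot: [1.806, 2.571, -0.0]
force: [-0.4, 0.3, -1.3]
gripper_width: 0.582
```

Emit:
arm_command(rows=[[[0,0,-0.003,0,0,0],[0,0,-0.003,0,0,0],[0,0,-0.003,0,0,0],[0,0,0,0,0,0],[0,0,0,0,0,0]]])

```text
clock: 10.65
ee_pos: [0.3668, 0.2915, 0.0122]
ee_rot: [-1.806, -2.571, 0.0]
force: [0.4, -0.2, -1.8]
gripper_width: 0.583
```

```bash
python3 st.py; python3 -c "
from h import *
im=cv2.cvtColor(get_image('scene')[240:310,390:470],4);cv2.imwrite('pics/a5.png',cv2.resize(im,(800,600)[:2] if 0 else (686,600),interpolation=cv2.INTER_CUBIC))"
```

```text
10.65 [0.3668 0.2915 0.0122] jaw 19.8 tilt [-0. -0. -1.] F [ 0.4 -0.2 -1.8] w 0.583 [-0.69  0.68 -0.1   2.3   0.37  0.18 -0.79]
```

View pics/a5.png

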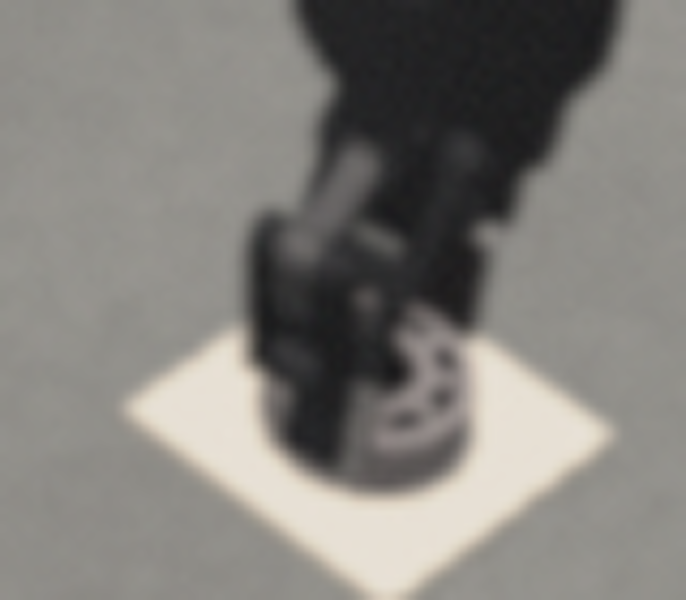

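Emit:
arm_command(rows=[[[0,0,0,0,0,0],[0,0,0,0,0,0],[0,0,0,0,0,0],[0,0,0,0,0,0],[0,0,0,0,0,0],[0,0,0,0,0,0]]], hand=1)

```text
clock: 11.3
ee_pos: [0.3669, 0.2915, 0.0123]
ee_rot: [1.806, 2.571, 0.0]
force: [0.1, -0.2, 0.2]
gripper_width: 0.999
```

Emit:
arm_command(rows=[[[0,0,0.03,0,0,0],[0,0,0.04,0,0,0],[0.0327,-0.0037,0,0,0,5],[0.04,-0.0048,0,0,0,5.6],[0.04,-0.0048,0,0,0,5.6],[0.04,-0.0048,0,0,0,5.6],[0.04,-0.0048,0,0,0,5.6],[0.04,-0.0048,0,0,0,5.6],[0,0,0,0,0,0],[0,0,-0.02,0,0,0],[0,0,-0.02,0,0,0],[0,0,0,0,0,0]]])

```text
clock: 12.5
ee_pos: [0.5968, 0.2624, 0.0396]
ee_rot: [-1.0, -2.974, 0.008]
force: [-1.4, -0.6, -0.1]
gripper_width: 1.005
```

```bash
python3 st.py; python3 -c "
from h import *
im=np.hstack([cv2.cvtColor(get_image('top')[130:330,150:350],4),cv2.cvtColor(get_image('scene')[200:400,270:470],4)]);cv2.imwrite('pics/a6.png',cv2.resize(im,(800,400)))"
```

```text
12.5 [0.5968 0.2624 0.0396] jaw 52.8 tilt [-0.005 -0.003 -1.   ] F [-1.4 -0.6 -0.1] w 1.005 [-0.21  0.78 -0.41  1.87  0.51  0.61 -0.02]
```

View pics/a6.png

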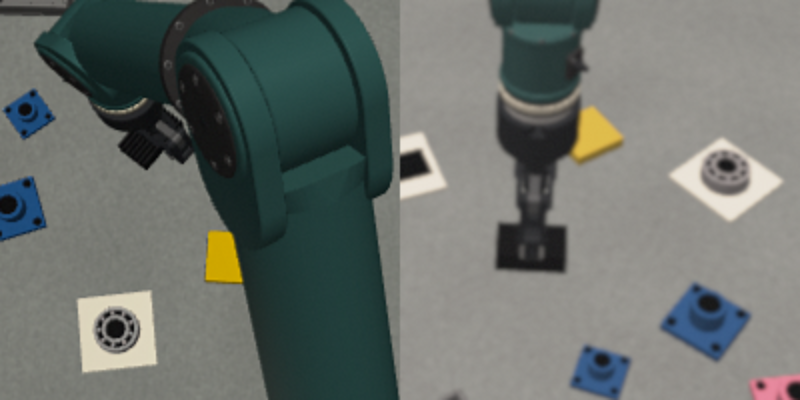

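Emit:
arm_command(rows=[[[0.001,0.001,-0.015,0,0,0],[0,0,-0.011,0,0,0],[0,0,-0.005,0,0,0],[0,0,0,0,0,0]]])

```text
clock: 13.0
ee_pos: [0.5998, 0.2644, 0.0102]
ee_rot: [-1.001, -2.977, 0.003]
force: [-0.8, 0.0, 0.1]
gripper_width: 0.998
```

Emit:
arm_command(rows=[[[0,0,0,0,0,0],[0,0,0,0,0,0],[0,0,0,0,0,0],[0,0,0,0,0,0],[0,0,0,0,0,0],[0,0,0,0,0,0],[0,0,0,0,0,0],[0,0,0,0,0,0],[0,0,0,0,0,0]]], hand=-1, grip_force=50)

```text
clock: 13.9
ee_pos: [0.601, 0.2652, 0.012]
ee_rot: [1.001, 2.977, 0.001]
force: [-0.6, 0.3, 5.0]
gripper_width: 0.456
```

Emit:
arm_command(rows=[[[0,0,0.03,0,0,0],[0,0,0.04,0,0,0],[0.0108,-0.0351,0,0,0,4.8],[0.0109,-0.0351,0,0,0,4.8],[0.0109,-0.0351,0,0,0,4.8],[0.0109,-0.0352,0,0,0,4.8],[0.0109,-0.0352,0,0,0,4.8],[0,0,0,0,0,0],[0,0,-0.02,0,0,0],[0,0,-0.015,0,0,0],[0,0,-0.005,0,0,0],[0,0,0,0,0,0]]])

```text
clock: 15.1
ee_pos: [0.6535, 0.0896, 0.0398]
ee_rot: [-0.358, -3.118, 0.001]
force: [0.9, 0.5, -1.1]
gripper_width: 0.453
```

```bash
python3 st.py; python3 -c "
from h import *
im=np.hstack([cv2.cvtColor(get_image('top')[100:300,200:400],4),cv2.cvtColor(get_image('scene')[210:360,190:340],4).repeat(1,0)[:,:]] if 0 else [cv2.resize(cv2.cvtColor(get_image('top')[120:240,240:360],4),(400,400)),cv2.resize(cv2.cvtColor(get_image('scene')[225:345,210:330],4),(400,400))]);cv2.imwrite('pics/a7.png',im)"
```

```text
15.1 [0.6535 0.0896 0.0398] jaw 76.9 tilt [-0.003 -0.001 -1.   ] F [ 0.9  0.5 -1.1] w 0.453 [ 0.15  0.81 -0.53  1.85  0.64  0.66  0.57]
```

View pics/a7.png

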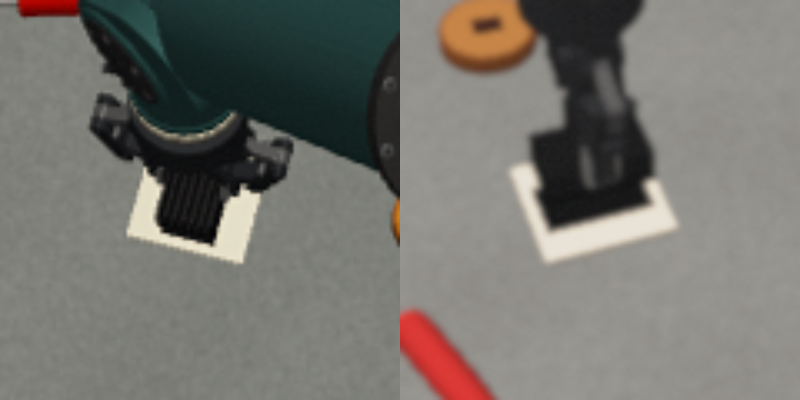

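Emit:
arm_command(rows=[[[0.001,0,-0.011,0,0,0],[0,0,-0.008,0,0,0],[0,0,-0.003,0,0,0],[0,0,0,0,0,0],[0,0,0,0,0,0]]])

```text
clock: 15.7
ee_pos: [0.656, 0.0892, 0.0192]
ee_rot: [-0.36, -3.121, -0.0]
force: [-0.2, -0.1, -1.4]
gripper_width: 0.455
```

Emit:
arm_command(rows=[[[0,0,-0.0025,0,0,0],[0,0,0,0,0,0],[0,0,0,0,0,0]]])

```text
clock: 16.0
ee_pos: [0.656, 0.0891, 0.0169]
ee_rot: [0.361, 3.121, 0.0]
force: [-0.3, 0.0, -1.7]
gripper_width: 0.451
```

Emit:
arm_command(rows=[[[0,0,0,0,0,0],[0,0,0,0,0,0],[0,0,0,0,0,0],[0,0,0,0,0,0],[0,0,0,0,0,0],[0,0,0,0,0,0]]], hand=1)

```text
clock: 16.6
ee_pos: [0.656, 0.0892, 0.0168]
ee_rot: [0.361, 3.121, 0.0]
force: [-0.1, -0.5, 0.1]
gripper_width: 1.003
```

Emit:
arm_command(rows=[[[0,0,0.03,0,0,0],[0,0,0.05,0,0,0],[-0.0165,0.037,0,0,0,-6.4],[-0.0165,0.037,0,0,0,-6.4],[-0.0165,0.037,0,0,0,-6.4],[-0.0165,0.037,0,0,0,-6.4],[-0.0165,0.037,0,0,0,-6.4],[-0.0165,0.037,0,0,0,-6.4],[-0.0165,0.037,0,0,0,-6.4],[-0.0165,0.037,0,0,0,-6.4],[-0.0165,0.037,0,0,0,-6.4],[0,0,-0.02,0,0,0]]])

```text
clock: 17.8
ee_pos: [0.5035, 0.4339, 0.0801]
ee_rot: [-1.805, -2.566, -0.018]
force: [-0.6, 1.2, 0.1]
gripper_width: 0.999
```

Emit:
arm_command(rows=[[[0,0,-0.02,0,0,0],[0,0,-0.015,0,0,0],[0,0,0,0,0,0],[0,0,0,0,0,0]]])

```text
clock: 18.2
ee_pos: [0.5077, 0.4217, 0.0417]
ee_rot: [-1.82, -2.56, 0.001]
force: [0.9, -0.3, 0.3]
gripper_width: 1.004
```

```bash
python3 st.py; python3 -c "
from h import *
im=np.hstack([cv2.resize(cv2.cvtColor(get_image('top')[120:280,100:260],4),(400,400)),cv2.resize(cv2.cvtColor(get_image('scene')[280:400,360:480],4),(400,400))]);cv2.imwrite('pics/a8.png',im)"
```

```text
18.2 [0.5077 0.4217 0.0417] jaw 19.2 tilt [-0. -0. -1.] F [ 0.9 -0.3  0.3] w 1.004 [-0.59  0.76 -0.26  1.86  0.34  0.57 -0.73]
```

View pics/a8.png

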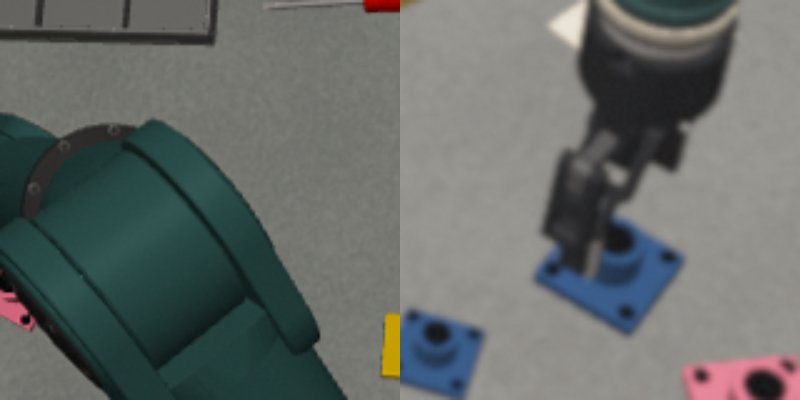

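Emit:
arm_command(rows=[[[0,0.001,-0.01,0,0,0],[0,0,-0.0075,0,0,0],[0,0,0,0,0,0]]])

```text
clock: 18.6
ee_pos: [0.5068, 0.4223, 0.023]
ee_rot: [-1.819, -2.561, 0.004]
force: [0.4, 0.3, -0.7]
gripper_width: 1.001
```

Emit:
arm_command(rows=[[[0,0,0,0,0,0],[0,0,0,0,0,0],[0,0,0,0,0,0],[0,0,0,0,0,0],[0,0,0,0,0,0],[0,0,0,0,0,0],[0,0,0,0,0,0],[0,0,0,0,0,0],[0,0,0,0,0,0]]], hand=-1, grip_force=60)

```text
clock: 19.5
ee_pos: [0.5077, 0.4234, 0.025]
ee_rot: [1.819, 2.561, 0.001]
force: [-0.6, -0.3, 5.7]
gripper_width: 0.354
```

```bash
python3 st.py; python3 -c "
from h import *
im=cv2.resize(cv2.cvtColor(get_image('scene')[300:400,380:480],4),(600,600));cv2.imwrite('pics/a9.png',im)"
```

```text
19.5 [0.5077 0.4234 0.025 ] jaw 19.2 tilt [ 0.001  0.    -1.   ] F [-0.6 -0.3  5.7] w 0.354 [-0.6   0.78 -0.25  1.86  0.35  0.54 -0.74]
```

View pics/a9.png

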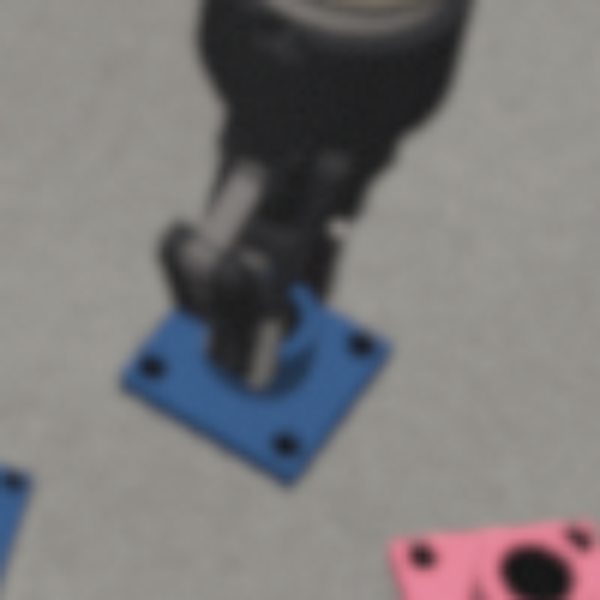

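Emit:
arm_command(rows=[[[0,0,0.03,0,0,0],[0,0,0.05,0,0,0],[0.0065,-0.043,0,0,0,-0.7],[0.0065,-0.043,0,0,0,-0.7],[0.0065,-0.043,0,0,0,-0.7],[0.0065,-0.043,0,0,0,-0.7],[0.0065,-0.043,0,0,0,-0.7],[0.0065,-0.043,0,0,0,-0.7],[0.0065,-0.043,0,0,0,-0.7],[0.0065,-0.043,0,0,0,-0.7],[0.0065,-0.043,0,0,0,-0.7],[0.0065,-0.043,0,0,0,-0.7]]])

```text
clock: 20.75
ee_pos: [0.5721, -0.0087, 0.1038]
ee_rot: [-1.973, -2.444, 0.001]
force: [0.5, 0.4, -1.7]
gripper_width: 0.356
```

Emit:
arm_command(rows=[[[0.0065,-0.043,0,0,0,-0.7],[0.0065,-0.043,0,0,0,-0.7],[0.0065,-0.043,0,0,0,-0.7],[0.0065,-0.043,0,0,0,-0.7],[0.0065,-0.043,0,0,0,-0.7],[0.0065,-0.042,0,0,0,-0.7],[0,0,0,0,0,0],[0,0,-0.025,0,0,0],[0,0,-0.02,0,0,0],[0,0,-0.01,0,0,0],[0,0,0,0,0,0]]])

```text
clock: 21.85
ee_pos: [0.6098, -0.2631, 0.0472]
ee_rot: [-2.058, -2.369, 0.002]
force: [-0.3, -0.1, -2.3]
gripper_width: 0.358
```

```bash
python3 st.py; python3 -c "
from h import *
im=np.hstack([cv2.resize(cv2.cvtColor(get_image('top')[140:260,390:510],4),(400,400)),cv2.resize(cv2.cvtColor(get_image('scene')[130:250,150:270],4),(400,400))]);cv2.imwrite('pics/a10.png',im)"
```

```text
21.85 [ 0.6098 -0.2631  0.0472] jaw 8.0 tilt [-0.004  0.001 -1.   ] F [-0.3 -0.1 -2.3] w 0.358 [ 0.53  0.76 -0.29  1.84  0.36  0.59  0.16]
```

View pics/a10.png

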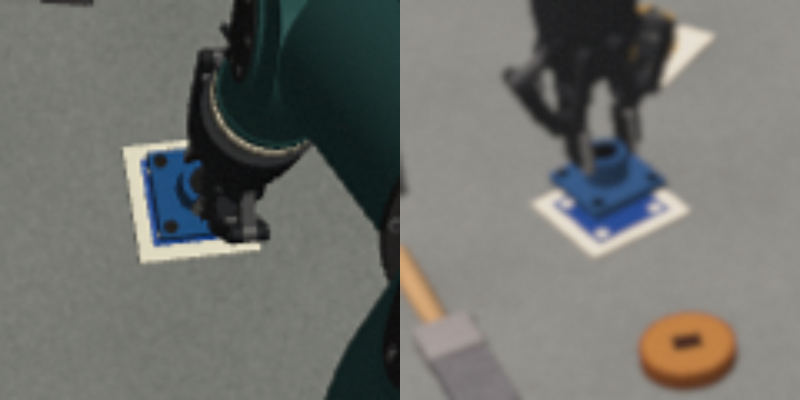

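Emit:
arm_command(rows=[[[0.001,0,-0.008,0,0,0],[0,0,-0.006,0,0,0],[0,0,-0.003,0,0,0],[0,0,0,0,0,0],[0,0,0,0,0,0]]])

```text
clock: 22.45
ee_pos: [0.6124, -0.2638, 0.0323]
ee_rot: [-2.06, -2.371, 0.0]
force: [-0.1, -0.8, -1.7]
gripper_width: 0.357
```

Emit:
arm_command(rows=[[[0,0,-0.0025,0,0,0],[0,0,0,0,0,0],[0,0,0,0,0,0]]])

```text
clock: 22.75
ee_pos: [0.6124, -0.2639, 0.0298]
ee_rot: [2.061, 2.371, -0.0]
force: [0.8, -0.0, -1.5]
gripper_width: 0.36
```

Emit:
arm_command(rows=[[[0,0,0,0,0,0],[0,0,0,0,0,0],[0,0,0,0,0,0],[0,0,0,0,0,0],[0,0,0,0,0,0],[0,0,0,0,0,0]]], hand=1)

```text
clock: 23.35
ee_pos: [0.6125, -0.2639, 0.0299]
ee_rot: [2.061, 2.371, -0.0]
force: [-0.1, -0.2, -0.1]
gripper_width: 1.003
```

Emit:
arm_command(rows=[[[0,0,0.03,0,0,0],[0,0,0.05,0,0,0],[0,0,0.05,0,0,0],[-0.03,-0.03,0,0,0,0],[-0.03,-0.03,0,0,0,0],[-0.03,-0.03,0,0,0,0],[-0.03,-0.03,0,0,0,0],[-0.03,-0.03,0,0,0,0],[-0.03,-0.03,0,0,0,0],[-0.03,-0.03,0,0,0,0],[-0.03,-0.03,0,0,0,0],[-0.02,-0.04,0.0,0,0,0]]])

```text
clock: 24.55
ee_pos: [0.3496, -0.5436, 0.1596]
ee_rot: [-2.059, -2.369, 0.0]
force: [2.0, 0.2, -0.6]
gripper_width: 0.999
```

Emit:
arm_command(rows=[[[-0.02,-0.04,0,0,0,0],[-0.02,-0.04,0,0,0,0],[-0.02,-0.04,0,0,0,0],[0,-0.04,0,0,0,0],[0,0,0,0,0,0],[0,0,0,0,0,0]]])

```text
clock: 25.15
ee_pos: [0.2919, -0.7043, 0.1592]
ee_rot: [-2.062, -2.369, -0.001]
force: [-0.1, 0.7, 0.7]
gripper_width: 1.001
```

```bash
python3 st.py; python3 - <<'E'
from h import *
for n in("scene","top"): cv2.imwrite(f"pics/{n}9.png",cv2.cvtColor(get_image(n),4))
E
```

```text
25.15 [ 0.2919 -0.7043  0.1592] jaw 7.9 tilt [ 0.     0.001 -1.   ] F [-0.1  0.7  0.7] w 1.001 [ 1.33  0.73 -0.36  1.55  0.3   0.91  1.01]
```

View pics/scene9.png

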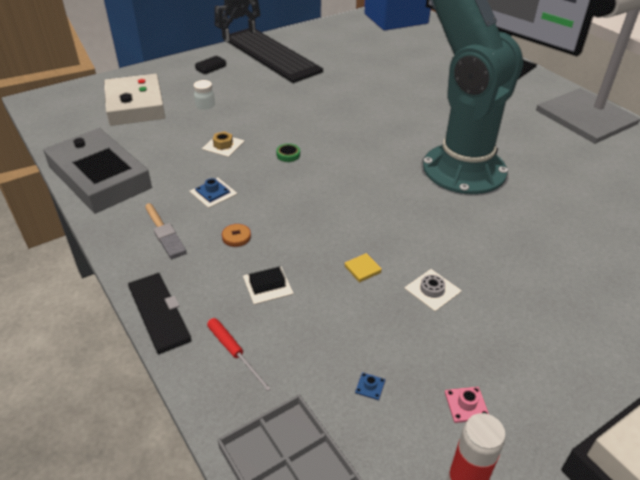

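View pics/top9.png

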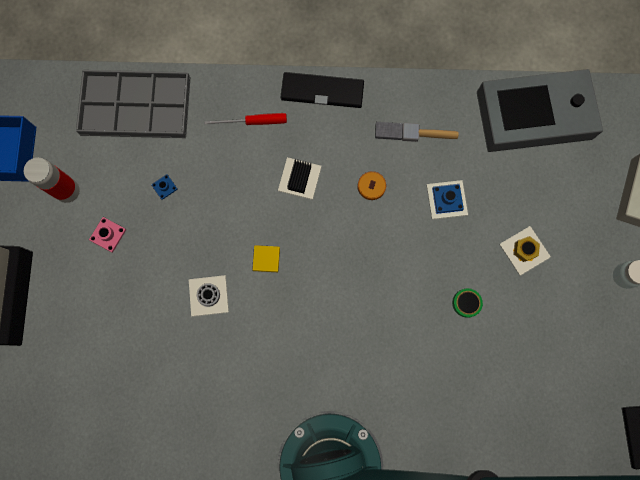

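All four parts lie on their pads and the dish is in place. Now I measure the offsets.

```bash
python3 - <<'E'
from h import *
np.set_printoptions(precision=1,suppress=True)
im=cv2.imread("pics/top9.png")
P={"fl":(447,199,"blue",.009,(613.5,-263.7)),"hs":(299,178,"dark",.017,(657.2,89.8)),"nut":(525,248,"gold",.017,(494.9,-443.7)),"be":(208,295,"grey",.013,(368.4,291.8)),"dish":(371,185,"dif",.007,(641.8,-83.4))}
for k,(u,v,kd,z,p) in P.items():
    s=36 if kd!="grey" else 14
    if kd=="grey":
        h=blob("top",im,u,v,kd,r=15); w=np.array([ray("top",a,b,z)[:2] for a,b in h],np.float32)*1000
        r=cv2.minAreaRect(w);m=np.array(r[0])
    else: m,r,w=meas("top",im,u,v,kd,z)
    q=cv2.approxPolyDP(w.reshape(-1,1,2),8,True).reshape(-1,2);e=np.roll(q,-1,0)-q
    print(k,m,"off",m-p,np.array(r[1]),round(r[2],1),[(int(np.hypot(*a)),int(np.degrees(np.arctan2(a[1],a[0]))%180)) for a in e])
E
```

```text
fl [ 613.5 -264.3] off [ 0.  -0.6] [65.4 65.1] 8.1 [(62, 5), (61, 98), (62, 7), (63, 98)]
hs [657.5  90. ] off [0.3 0.2] [42.5 77.1] 77.0 [(74, 169), (36, 77), (75, 170), (38, 76)]
nut [ 494.7 -442.8] off [-0.2  0.9] [55.6 62.5] 39.9 [(27, 50), (26, 172), (44, 108), (20, 41), (26, 171), (38, 115)]
be [368.9 290.6] off [ 0.5 -1.2] [55.4 55.4] 1.6 [(28, 54), (19, 5), (37, 122), (22, 56), (25, 8), (34, 121)]
dish [641.8 -83.4] off [ 0. -0.] [69.1 73.6] 74.8 [(28, 72), (26, 25), (28, 163), (28, 118), (45, 52), (26, 171), (33, 125)]
```

```bash
python3 -c "
from rig import *
print(hand_in())"
```

```text
the job is handed in; nothing more can be done
None
```

All four parts are on the pads with their own silhouettes. Everything is released, the arm is well clear, and the job was handed in at about 25 s of the 106 s allowed; it reported no verdict.

**What I did:** I placed the nut, bearing, heat sink and flange in that order. For the flange I took the larger of the two blue ones.

**Last checks (top camera):**

| Part | Offset from pad centre | Turn against its silhouette |
|---|---|---|
| Nut | about 1 mm | not needed |
| Bearing | about 1.3 mm | not needed |
| Heat sink | under 0.5 mm | 0–3° |
| Flange | about 0.6 mm | 0–3° |

In both final images all parts appear to lie flat. The dish showed no measurable movement.

**Irregularities:**
- **Bearing:** it tilted in the grip while being carried. It settled flat as it was lowered, with the grip eased to 20 N.
- **Cameras:** the two views disagreed by about 3 mm in x. I used their average for the moves. The offsets in the table compare part and pad in the same view, so this should hardly affect them.

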